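Clear the spring cradle and clamp the returned scanner

ROBOT

A 7-joint arm with a two-finger parallel gripper is mounted at the origin on the work surface. World frame = base frame: x ahead of the robot, y to its left, z up, the work surface at z = 0. Lengths are in mm, angles in rad, forces in N, time in s.
With the tool pointing down it reaches from about 400 to 875 mm from the base axis. Payload 4.4 kg.
Tool frame: the origin (TCP) lies at the very end of the fingers, on their centre line; the grasp point (between the pads) lies 19 mm behind it; z points along the fingers, y is the line along which they close (so a half turn about z gives the same grasp; the last joint's range is limited). The gripper opens to 85 mm and grips with 20 to 120 N. Pads are 22 mm wide; open, the fingers measure 114 mm over their backs; the gripper's body (76 mm by 85 mm) begins 54 mm behind the grasp point. The pads swing forward as they close: fully open they stand 13 mm farther back than shut.
Start: joints at [1.146, 0.628, 0.038, 1.517, -0.027, 0.996, -0.02], TCP at [228.276, -608.611, 231.313] pointing down, gripper open.
Joint ranges: [-3.06, 3.06], [-0.37, 2.12], [-1.25, 1.32], [0.18, 2.47], [-1.1, 4.24], [0.23, 1.98], [-2.94, 2.94]. Speed limits (rad/s): [2.57, 2.57, 3.14, 3.14, 3.14, 3.14, 3.14].

INTERFACE

Orientations are given as [roll, pitch, yaw] about the fixed x, y, z axes, in that order (R = Rz(yaw) Ry(pitch) Rx(roll)).
In Python, from cell import ctrl gives the robot as it stands.
- The arm moves only by the tool step_arm, never from a script. Its argument "series" is a list that holds one entry, the list of rows, each a list of 7 numbers: the turn, a rotation vector about the tool's x, y, z as a fraction of full scale, then the shift along the tool's x, y, z as a fraction of full scale, then the closure, from 0 (fully open) to 1 (shut). In form: [[[ax, ay, az, tx, ty, tz, gripper], ...]]. A call has 1 to 12 rows; each row shifts and turns the commanded pose from where the row before left it, along the tool's axes as they then stand; what a row does not reach is not made up. Full scale, the value 1, is 150 mm for a shift and 45 degrees for a turn. A row lasts 1/10 s, in which the tool goes at most 50 mm and 8.59 degrees, less where a joint would pass 70% of its speed; a pose out of reach is approached as far as the arm can. A call with a number of a shift or a turn outside -1 to 1 is refused whole. A call with a gripper value outside its range is refused whole. The fingers move at their own pace and stop on an object; the grip force is fixed at half the most. Time passes only in rows, so rows that do not move let the fingers close. It gives the time, the measured TCP pose, the force, the opening and the grip force at its end, in the units of the state.
- ctrl.read_state(): the state, without advancing time (a new reading comes with each control period).
- ctrl.get_image(name): name is "scene" or "side" or "wrist"; returns a dict with "img" (420x560x3 uint8, red, green, blue), "fx", "fy", "cx", "cy" (pixels), "R" (3x3) and "t" (3): a world point X has camera coordinates R X + t. Camera axes: x right, y down, z forward; pixel columns grow to the right and rows downward; lengths in mm; the calibration is good to about 2 mm. A picture is of the moment at which its call begins. There is no depth.
- ctrl.finish_job(): hands the job in; it is judged then, once.
Trained networks look in a picture, given as the dict that the camera call returned (one of the last four; its "shot" number tells which), for a name from the list of things; names that differ only in an ending like _2 or _b are one class to them, and where a whole thing is asked for, a point or a joint stands for the part that bears it (a point fixed in the world has none). Each returns a list of dicts, best first, with "score" (0 to 1); they miss things now and then, are a little off and sometimes report something else, mostly with a low value. They report only what shows in the picture. A call takes as long as a camera call. They do not tell look-alikes from the thing itself.
- ctrl.recognise(picture, thing): "centre" ([column, row] in pixels, amid what is visible of it).
The state is a dict: "clock": time; "qpos": joint angles; "qd": joint speeds; "tau": joint torques, N m; "eef_pos": TCP position; "tool_rot": TCP orientation; "force": force on the tool from outside, world axes, zero at the start; "torque": the same for the moment, N m; "width": finger opening in mm; "gripper_force": force on a finger pad.
Only numpy, scipy, OpenCV 4.12 (cv2) and the standard library are available. Lean on these libraries where they do the work, as an engineer would, in place of code of your own. Each camera call takes 0.05 s, during which the arm holds its last target. There are 200 camera calls.

TASK

A chrome bicycle bell has been left in the spring cradle: stand it upright on the floor of the grey tray that already holds the other bell like it. Then load the red scanner, button side up, into the cradle: push the spring gate back with the scanner's window end, hold the gate open while you lower the scanner flat on the bed with its tail between the blue cheeks, and let go so that the gate clamps it straight against the blue stop. Leave the other things where they are.

Things in the scene. Friction and masses are not known exactly. Their poses are not given: they have to be found in the camera images.
- cradle: Spring cradle fixed to the counter (place and yaw vary). Origin: on the counter, under the centre of a correctly loaded scanner; z up, y along the bed to the spring gate. Base plate 110 mm (x), 8 mm thick, y -110 to +175 mm. Aluminium bed 36 mm wide, top 30 mm above the counter, y -105 to +65 mm. Beside the bed from y -55 to +60 mm nothing rises above the base plate: room for fingers.
- cradle_stop (a point): Top edge of the blue stop's inner face, at cradle y = -80 mm, on the centre line. The stop is 25 mm thick (behind this face), 80 mm wide, its top 44 mm above the counter (14 mm above the bed). Two blue cheeks of the same height, 52 mm apart, flank the tail's place at y -81 to -57 mm.
- gate (a joint): Yellow spring gate sliding along the cradle's y: 0 = nearest the stop (empty), up to 0.045 m pushed back in +y; about 0.012 with the scanner clamped. Spring always pushes to -y: 5.3 N at 0, plus 0.15 N per mm. It carries a free-turning roller that touches the scanner's window end, so the scanner goes down easily along it while the gate is held back.
- gate_face (a point): Front of the gate's black rubber roller (20 mm diameter, 44 mm wide, axis along cradle x), at mid width and axis height: 56 mm above the counter, 26 mm above the bed; at cradle y = 68 mm + joint value. Moves with the gate.
- gate_top (a point): Top middle of the yellow gate (80 mm wide), 73 mm above the counter, at cradle y = 105 mm + joint value. Behind the gate a fixed blue end wall stands at cradle y 162 to 174 mm, 58 mm high.
- scanner: Red plastic handheld scanner, a bar 160 mm long (y), lying button side up, 0.24 to 0.39 kg. Origin: centre of the underside; z up; y along it to the window end. Handle 42 mm wide, 36 mm high, from y -80 (flat tail) to +32 mm; head 50 mm wide, 40 mm high, y +32 to +80 mm, round yellow button on top. Centre of mass about 5 mm from the origin towards +y.
- scanner_window (a point): Centre of the black window on the scanner's +y end face, 80 mm from the scanner's origin, 20 mm above its underside.
- bell: The chrome bicycle bell standing on the cradle's bed, 0.13 kg. Origin: centre of the underside of its black foot; z up. Foot 34 mm diameter, 20 mm high; chrome dome above it 56 mm diameter with upright sides from 20 to 42 mm, rounded over to the top at 57 mm. A small thumb lever 10 mm wide sticks out 37 mm from the axis towards its own +y, 13 to 18 mm above the foot.
- twin_bell: The matching chrome bell (same make and size and axes), standing in tray_1 in its +y half.
- tray_1: Shallow open grey plastic tray that holds the twin bell, fixed to the counter; 140 mm (x) by 160 mm (y), 18 mm high, walls and floor 4 mm (to 5 mm). Origin: centre of the underside, on the counter; its -y half is free.
- tray_2: Identical grey tray that holds the white mug; the two trays may be either way round.
- mug: White ceramic mug, 76 mm diameter, 92 mm high, handle towards its own +y, standing in tray_2; bystander. Origin: centre of its underside.
- phone_case: Black rubber phone case 74 x 150 x 11 mm lying on the counter beyond the cradle; bystander. Origin: centre of its underside.
- tape_roll: Roll of orange tape lying flat, 90 mm diameter, 48 mm high, beyond the cradle and trays; bystander. Origin: centre of its underside.
- cleaner: Blue cleaner bottle, 60 mm diameter, 150 mm high, beyond the cradle; bystander. Origin: centre of its underside.
- carton: Small cardboard carton 100 x 130 x 70 mm at the far right; bystander. Origin: centre of its underside.
Mind the look-alikes: they are no part of the job. Several things have the shape of the scanner; the one meant has the colours described above.

How it is judged:
By the outcome, as a careful person would: the job done as asked, in the order asked, and still so for the second after the job is handed in, with the robot touching nothing.
It also fails if it takes over 61 s, if anything falls off the work surface, if the arm or the gripper's body presses on something with over 40 N, if the wrist force passes 120 N, or if a joint passes its speed limit or range.

## Working session

There is one attempt and no reset: what is moved stays moved. The work goes in short steps, Python scripts to look and compute and a tool call to move; the robot and the scene stay as the last step left them, time stands still between calls to the robot, and variables do not carry over. Pictures are saved under pics/ and viewed, at most 15 in all, crops included, and the job is handed in when it is done.

Besides the shell and the picture viewer there is one more tool, called after "Call:" in YAML: its name, and indented under it one key for each argument. step_arm: Moves the arm, as the interface text tells. Shift numbers are shares of 150 mm and turn numbers shares of 45 degrees, none past 1 either way. Its arguments: {"type":"object","properties":{"series":{"type":"array","items":{"type":"array","items":{"type":"array","items":{"type":"number","minimum":-1,"maximum":1}}}}},"required":["series"]}

```bash
mkdir -p pics; cat > h.py <<'E'
import numpy as np, cv2
from cell import ctrl
def shot(n,f=None):
    p=ctrl.get_image(n)
    if f: cv2.imwrite('pics/'+f,cv2.cvtColor(p['img'],cv2.COLOR_RGB2BGR))
    return p
def back(p,uv,z):
    R=np.array(p['R']);t=np.array(p['t']);c=-R.T@t
    d=R.T@np.array([(uv[0]-p['cx'])/p['fx'],(uv[1]-p['cy'])/p['fy'],1]);return c+d*(z-c[2])/d[2]
def proj(p,X):
    q=np.array(p['R'])@np.array(X,float)+np.array(p['t']);return np.array([p['fx']*q[0]/q[2]+p['cx'],p['fy']*q[1]/q[2]+p['cy']])
E
python3 - <<'E'
from h import *
s=ctrl.read_state();print(s)
for n in ['scene','side']:
    p=shot(n,n+'0.png');R=np.array(p['R']);print(n,-R.T@np.array(p['t']),R[2],p['fx'])
    for th in ['scanner','bell','tray_1','gate_top','gate_face','scanner_window','cradle','cradle_stop','mug']:
        print(th,[(np.round(d['centre']).tolist(),round(d['score'],2)) for d in ctrl.recognise(p,th)])
p0=cv2.imread('pics/scene0.png');p1=cv2.imread('pics/side0.png')
cv2.imwrite('pics/both.png',cv2.resize(np.vstack([p0]),(784,588)))
E
```

```text
{'clock': 0.0, 'qpos': array([ 1.14617203,  0.62935615,  0.03847968,  1.51835451, -0.02698886,
        0.99628689, -0.02003289]), 'qd': array([-1.95647242e-05,  1.24396450e-03,  1.47610721e-04,  4.07097071e-06,
       -7.31112914e-04,  5.74333723e-04,  6.07368942e-04]), 'tau': array([ 2.68893217e-05, -5.63404763e+01,  1.22627869e+00, -1.93443686e+01,
        1.09688222e-02,  1.05212827e-02, -2.27467905e-05]), 'eef_pos': array([ 228.05076819, -608.02514769,  230.3875968 ]), 'tool_rot': array([-3.13970758e+00,  5.66778025e-05,  3.58767302e-01]), 'force': array([ 0.00229342, -0.60305787, -0.09918155]), 'torque': array([-0.01875234, -0.00561146,  0.02334933]), 'gripper_force': 0.0, 'width': 85.18895710323542}
scene [1360.81394897  -41.19529465  761.29437634] [-0.75161064 -0.02607975 -0.65909127] 380.2757602828334
scanner [([190.0, 171.0], 0.91), ([125.0, 177.0], 0.83), ([174.0, 206.0], 0.66)]
bell [([284.0, 207.0], 0.78), ([415.0, 245.0], 0.46)]
tray_1 [([404.0, 202.0], 0.98), ([415.0, 244.0], 0.94)]
gate_top [([323.0, 219.0], 0.7), ([329.0, 266.0], 0.29)]
gate_face [([324.0, 213.0], 0.56)]
scanner_window [([120.0, 178.0], 0.88), ([174.0, 204.0], 0.55), ([192.0, 176.0], 0.55)]
cradle [([301.0, 222.0], 0.6), ([175.0, 208.0], 0.23)]
cradle_stop [([306.0, 221.0], 0.78)]
mug [([413.0, 184.0], 0.72)]
side [541.49784998 674.59523634 962.45872865] [ 0.02157002 -0.64478161 -0.76406244] 457.81371812051367
scanner [([356.0, 157.0], 0.92), ([340.0, 113.0], 0.61), ([298.0, 151.0], 0.56)]
bell [([286.0, 225.0], 0.78), ([222.0, 214.0], 0.58), ([297.0, 151.0], 0.34)]
tray_1 [([322.0, 397.0], 0.74), ([247.0, 376.0], 0.65)]
gate_top [([273.0, 266.0], 0.92)]
gate_face [([275.0, 267.0], 0.86)]
scanner_window [([342.0, 109.0], 0.98), ([355.0, 157.0], 0.94), ([298.0, 150.0], 0.83)]
cradle [([280.0, 261.0], 0.64)]
cradle_stop [([278.0, 262.0], 0.61)]
mug [([341.0, 384.0], 0.68)]
```

View pics/both.png

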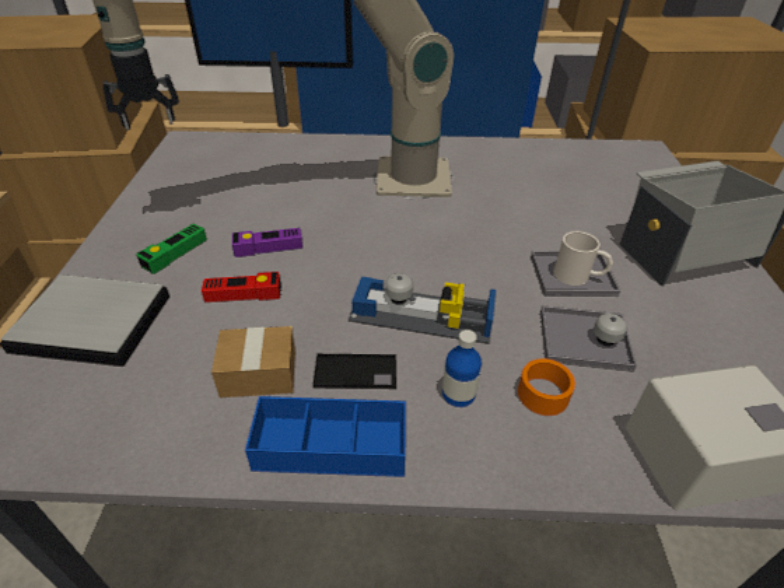

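View pics/side0.png

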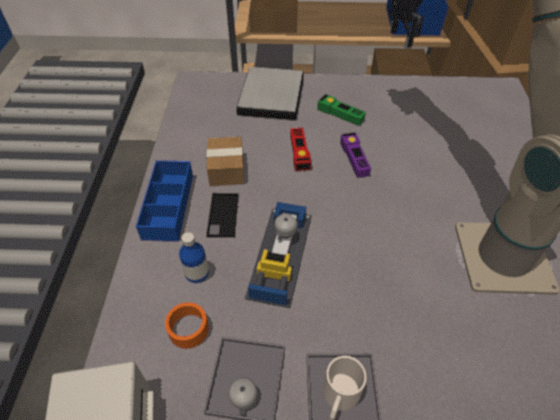

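The things shaped like the scanner, in scene pixels, are green at (125,177), purple at (190,171) and red at (173,205). The red one matches the description, with its yellow button towards +y. The bell stands in the cradle at (285,205), and the tray with the twin bell is at (418,241). The mug is in the other tray.

```bash
cat >> h.py <<'E'
from scipy.optimize import minimize
def box(x0,x1,y0,y1,z0,z1): return np.array([[x,y,z] for x in(x0,x1) for y in(y0,y1) for z in(z0,z1)],float)
SC=[box(-21,21,-80,32,0,36),box(-25,25,32,80,0,40)]
BL=[box(-40,40,-105,-80,8,44),box(-40,-26,-81,-57,8,44),box(26,40,-81,-57,8,44),box(-40,40,162,174,8,58)]
TR=[box(-70,70,-80,80,0,18)]
def cyl(r,z0,z1): return np.array([[r*np.cos(a),r*np.sin(a),z] for a in np.arange(0,6.28,.2) for z in(z0,z1)])
BE=[np.vstack([cyl(28,20,42),cyl(20,52,52.1),cyl(8,56.5,57)]),cyl(17,0,20)]
def sil(p,parts,x,y,yaw,z=0,S=4):
    m=np.zeros((420*S,560*S),np.uint8);c,s=np.cos(yaw),np.sin(yaw);Rz=np.array([[c,-s,0],[s,c,0],[0,0,1]])
    for b in parts:
        q=np.array([proj(p,v) for v in b@Rz.T+[x,y,z]])
        cv2.fillConvexPoly(m,cv2.convexHull(np.float32((q+.5)*S)).astype(np.int32),255)
    return cv2.resize(m,(560,420),interpolation=cv2.INTER_AREA)/255.
def fit(pm,parts,x0,z=0):
    f=lambda v:sum(np.abs(sil(p,parts,v[0],v[1],v[2],z)-m).sum() for p,m in pm)
    r=minimize(f,x0,method='Nelder-Mead',options=dict(initial_simplex=[x0,np.add(x0,[15,0,0]),np.add(x0,[0,15,0]),np.add(x0,[0,0,.15])],maxiter=120))
    return r.x,r.fun,sum(m.sum() for _,m in pm)
def hsv(p,lo,hi,c,r):
    h=cv2.cvtColor(p['img'],cv2.COLOR_RGB2HSV);m=cv2.inRange(h,lo,hi)
    if lo[0]==0 and hi[0]<=8: m|=cv2.inRange(h,(172,lo[1],lo[2]),(180,255,255))
    k=np.zeros_like(m);cv2.circle(k,(int(c[0]),int(c[1])),r,255,-1);return m&k
E
python3 - <<'E'
from h import *
ps=shot('scene');pd=shot('side')
def msk(p,c,r,lo,hi):
    m=hsv(p,lo,hi,c,r);m=cv2.morphologyEx(m,cv2.MORPH_CLOSE,np.ones((9,9)));return (m>0)*1.
ms=msk(ps,(173,205),36,(0,120,50),(8,255,255));md=msk(pd,(299,150),27,(0,120,50),(8,255,255))
x=back(ps,(173,205),30);print(x,back(pd,(299,150),30))
print('scanner',fit([(ps,ms),(pd,md)],[x[0],x[1],0.]))
for p,n in((ps,(285,207)),(pd,(287,225))): print('bell',back(p,n,60))
for p,c in((ps,[(261,211),(352,222)]),(pd,[(291,212),(269,293)])):
    for q in c:
        m=hsv(p,(100,100,30),(130,255,255),q,22);yx=np.argwhere(m>0);print(len(yx),back(p,yx.mean(0)[::-1],35))
for p,c in((ps,(322,217)),(pd,(275,263))):
    m=hsv(p,(22,120,60),(35,255,255),c,25);yx=np.argwhere(m>0);print('gate',len(yx),back(p,yx.mean(0)[::-1],60))
for p,c in((ps,(436,233)),(pd,(243,393))): print('twin',back(p,c,45))
# tray corners in scene at z=18
for c in [(388,222),(449,222),(391,257),(452,262)]: print(back(ps,c,15))
a=ps['img'][130:280,80:250];a=cv2.resize(a,None,fx=3,fy=3)
b=pd['img'][95:205,240:400];b=cv2.resize(b,None,fx=2.5,fy=2.5)
H=max(a.shape[0],b.shape[0]);a=cv2.resize(ps['img'][160:240,110:260],None,fx=5,fy=5)
cv2.imwrite('pics/crop1.png',a[:,:,::-1])
E
```

```text
[ 533.27353492 -362.73996052   30.        ] [ 520.57643238 -346.79671843   30.        ]Traceback (most recent call last):
  File "<stdin>", line 7, in <module>
TypeError: fit() missing 1 required positional argument: 'x0'
```

```bash
python3 - <<'E'
from h import *
ps=shot('scene');pd=shot('side')
def msk(p,c,r,lo,hi):
    m=hsv(p,lo,hi,c,r);m=cv2.morphologyEx(m,cv2.MORPH_CLOSE,np.ones((9,9)));return (m>0)*1.
ms=msk(ps,(173,205),36,(0,120,50),(8,255,255));md=msk(pd,(299,150),27,(0,120,50),(8,255,255))
print('scanner',fit([(ps,ms),(pd,md)],SC,[527,-355,0.]))
for p,n in((ps,(285,207)),(pd,(287,225))): print('bell',back(p,n,40))
for p,c in((ps,[(261,211),(352,222)]),(pd,[(291,212),(269,293)])):
    for q in c:
        m=hsv(p,(100,100,30),(130,255,255),q,22);yx=np.argwhere(m>0);print('blue',len(yx),back(p,yx.mean(0)[::-1],35))
for p,c in((ps,(322,217)),(pd,(275,263))):
    m=hsv(p,(22,120,60),(35,255,255),c,25);yx=np.argwhere(m>0);print('gate',len(yx),back(p,yx.mean(0)[::-1],60))
for p,c in((ps,(436,233)),(pd,(243,393))): print('twin',back(p,c,45))
for c in [(388,222),(449,222),(391,257),(452,262)]: print('tray',back(ps,c,15))
bm=[(p,(hsv(p,(100,100,30),(130,255,255),a,28)|hsv(p,(100,100,30),(130,255,255),b,22)>0)*1.) for p,a,b in((ps,(261,211),(352,222)),(pd,(291,212),(269,293)))]
print('cradle',fit(bm,BL,[560,-20,-.1]))
a=cv2.resize(ps['img'][160:240,110:260],None,fx=5,fy=5)
cv2.imwrite('pics/crop1.png',a[:,:,::-1])
E
```

```text
scanner (array([ 5.19597177e+02, -3.70170252e+02,  1.17380969e-01]), np.float64(223.22352941176473), np.float64(1619.0))
bell [539.72983969 -35.3061445   40.        ]
bell [549.1528163  -52.09335587  40.        ]
blue 384 [ 557.61026578 -103.70859439   35.        ]
blue 147 [595.34900287 143.44957609  35.        ]
blue 343 [ 538.87675838 -102.11027426   35.        ]
blue 530 [589.01945095 146.36385537  35.        ]
gate 367 [600.83301587  69.57501579  60.        ]
gate 619 [575.51984622  88.92681602  60.        ]
twin [633.00506211 366.32142591  45.        ]
twin [624.64428712 373.48511491  45.        ]
tray [563.63885662 259.01163489  15.        ]
tray [556.36466863 433.04973107  15.        ]
tray [695.75547453 241.8883356   15.        ]
tray [706.32109501 394.68793441  15.        ]
cradle (array([ 5.58872220e+02, -2.05124591e+01, -1.86403440e-01]), np.float64(477.8862745098039), np.float64(1404.0))
```

View pics/crop1.png

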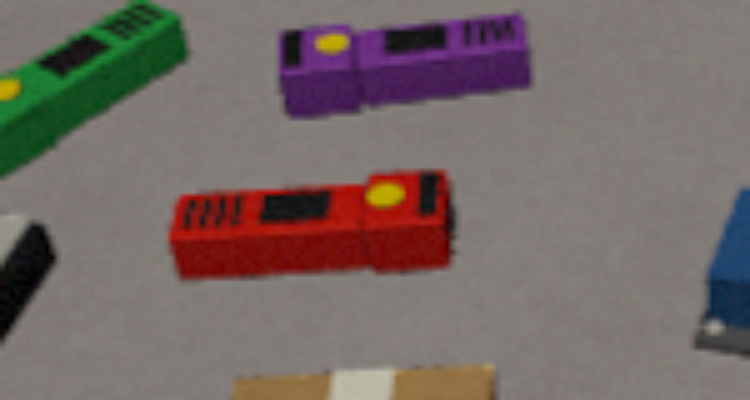

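The crop confirms it: the red scanner has its yellow button up, with the window end towards +y. Next I work out the move to a view above the cradle.

```bash
cat >> h.py <<'E'
from scipy.spatial.transform import Rotation as Ro
def go(tx,ty,tz,psi,start=None):
    "print turn about tool z (fraction) then total shift in tool axes after the turn (fractions of 150mm)"
    if start is None:
        s=ctrl.read_state();x,y,z=s['eef_pos'];y0=s['tool_rot'][2]
        e=(Ro.from_euler('xyz',s['tool_rot']).inv()*Ro.from_euler('xyz',[np.pi,0,psi])).as_rotvec()
        print('turnvec',np.round(e/np.deg2rad(45),3))
    else:
        x,y,z,y0=start; print('turn z',round(-(psi-y0)/np.deg2rad(45),3))
    d=Ro.from_euler('xyz',[np.pi,0,psi]).inv().apply([tx-x,ty-y,tz-z])
    n=np.abs(np.linalg.norm(d))/50;print('shift',np.round(d/150,3),'mm',np.round(d,1),'rows',round(n,2))
    return (tx,ty,tz,psi)
E
python3 - <<'E'
from h import *
p=shot('wrist');s=ctrl.read_state();R=np.array(p['R']);c=-R.T@np.array(p['t'])
T=Ro.from_euler('xyz',s['tool_rot']);print('cam in tool',T.inv().apply(c-s['eef_pos']),T.inv().apply(R[2]),p['fx'])
go(545,-20,330,1.39)
E
```

```text
cam in tool [  78.64534748   -0.71075222 -142.647755  ] [-0.30971323 -0.00109039  0.95082939] 302.0624219322498
turnvec [ 0.    -0.    -1.313]
shift [ 4.24   1.371 -0.658] mm [636.  205.7 -98.7] rows 13.51
```

Call:
step_arm:
  series:
    - [[0,0,-0.188,0,0,-0.09,0],[0,0,-0.188,0,0,-0.09,0],[0,0,-0.188,0,0,-0.09,0],[0,0,-0.188,0,0,-0.09,0],[0,0,-0.188,0,0,-0.09,0],[0,0,-0.188,0,0,-0.09,0],[0,0,-0.188,0,0,-0.09,0],[0,0,0,0.3,0.1,0,0],[0,0,0,0.3,0.1,0,0],[0,0,0,0.3,0.1,0,0],[0,0,0,0.3,0.1,0,0],[0,0,0,0.3,0.1,0,0]]

```text
clock: 2.45
eef_pos: [342.6, -398.8, 326.0]
tool_rot: [3.141, 0.0, 1.392]
force: [1.2, -0.4, -1.0]
width: 85.7
gripper_force: 0.0
```

Call:
step_arm:
  series:
    - [[0,0,0,0.3,0.1,0,0],[0,0,0,0.3,0.1,0,0],[0,0,0,0.3,0.1,0,0],[0,0,0,0.3,0.1,0,0],[0,0,0,0.3,0.1,0,0],[0,0,0,0.3,0.1,0,0],[0,0,0,0.3,0.1,0,0],[0,0,0,0.3,0.1,0,0],[0,0,0,0.3,0.1,0,0],[0,0,0,0,0,0,0],[0,0,0,0,0,0,0]]

```text
clock: 3.55
eef_pos: [546.8, -24.7, 325.6]
tool_rot: [-3.141, 0.0, 1.395]
force: [0.1, -0.1, 0.3]
width: 85.3
gripper_force: 0.0
```

```bash
python3 - <<'E'
from h import *
p=shot('wrist','w1.png');s=ctrl.read_state();print(s['clock'],s['eef_pos'],s['tool_rot'],s['qpos'])
for th in ['bell','gate_top','gate_face','cradle','cradle_stop']:
    print(th,[(np.round(d['centre']).tolist(),round(d['score'],2)) for d in ctrl.recognise(p,th)])
E
```

```text
3.6 [546.41617366 -26.49029885 325.58675507] [-3.14098464e+00  1.04272841e-03  1.39242323e+00] [ 0.28736554  0.40783932 -0.42384048  1.66732423  0.18435813  1.10685081
 -0.3670751 ]
bell [([284.0, 183.0], 0.61)]
gate_top [([287.0, 100.0], 0.83)]
gate_face [([286.0, 97.0], 0.84), ([432.0, 287.0], 0.39)]
cradle [([284.0, 118.0], 0.94)]
cradle_stop []
```

View pics/w1.png

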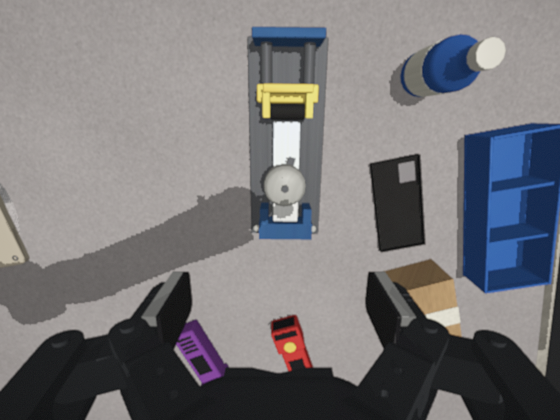

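```bash
cat >> h.py <<'E'
def blue(p,cs): 
    m=0
    for c,r in cs: m=m|hsv(p,(100,100,30),(130,255,255),c,r)
    return (m>0)*1.
E
python3 - <<'E'
from h import *
p=shot('wrist')
m=blue(p,[((285,222),32),((289,38),42)])
v,e,n=fit([(p,m)],BL,[552,-22,-.18]);print('cradle',v,e,n)
for z in(70,75): print('bell',back(p,(284.5,185),z))
print('lever',back(p,(290,161),46),'cradle wall',back(p,(253,28),58),back(p,(326,28),58),'stop',back(p,(260,238),44),back(p,(311,237),44))
print('rednear',back(p,(290,345),38))
g=cv2.cvtColor(p['img'],cv2.COLOR_RGB2GRAY)[150:220,250:320]
c=cv2.HoughCircles(cv2.resize(g,None,fx=4,fy=4),cv2.HOUGH_GRADIENT,1.5,200,param1=120,param2=20,minRadius=60,maxRadius=110);print(c/4+[250,150,0])
E
```

```text
cradle [ 5.57318379e+02 -1.87176466e+01 -1.80977142e-01] 669.835294117647 2448.0
bell [551.99146889 -36.10859281  70.        ]
bell [552.09115229 -35.01534805  75.        ]
lever [564.92419117  -9.25606035  46.        ] cradle wall [547.85972408 155.43601811  58.        ] [633.29871186 139.80823582  58.        ] stop [ 500.76990122 -115.71447137   44.        ] [ 577.03218355 -127.93290755   44.        ]
rednear [ 511.57380737 -324.4407765    38.        ]Traceback (most recent call last):
  File "<stdin>", line 9, in <module>
TypeError: unsupported operand type(s) for /: 'NoneType' and 'int'
```

The wrist view shows the bell's dome at (284,185) with its lever towards the gate, so closing the fingers along cradle x is clear.

```bash
python3 - <<'E'
from h import *
go(552,-36,110,1.39)
E
```

```text
turnvec [0. 0. 0.]
shift [-0.052  0.047  1.44 ] mm [ -7.7   7.  216. ] rows 4.32
```

Call:
step_arm:
  series:
    - [[0,0,0,-0.026,0.024,0.28,0],[0,0,0,-0.026,0.023,0.29,0],[0,0,0,0,0,0.29,0],[0,0,0,0,0,0.29,0],[0,0,0,0,0,0.29,0],[0,0,0,0,0,0,0],[0,0,0,0,0,0,0]]

```text
clock: 4.6
eef_pos: [552.4, -35.0, 110.2]
tool_rot: [-3.141, -0.0, 1.392]
force: [0.5, 0.8, 0.5]
width: 85.6
gripper_force: 0.0
```

```bash
python3 - <<'E'
from h import *
p=shot('wrist','w2.png');s=ctrl.read_state();print(s['clock'],s['eef_pos'],s['tool_rot'],proj(p,s['eef_pos']))
E
```

```text
4.65 [553.68609958 -34.88293763 111.5587369 ] [ 3.13893724e+00 -6.03391372e-04  1.39192258e+00] [282.47248988 275.2819942 ]
```

View pics/w2.png

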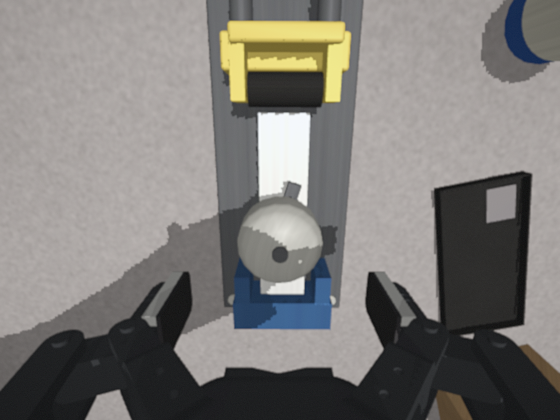

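```bash
python3 - <<'E'
from h import *
p=shot('wrist')
print('belltop',back(p,(280,254),87),back(p,(280.5,240),72))
print('bed',back(p,(257,114),30),back(p,(310,114),30),back(p,(260,294),30),back(p,(304,294),30))
print('stop',back(p,(234,328),44),back(p,(330,328),44),'cheek in',back(p,(249,265),44),back(p,(317,265),44))
print('roller',back(p,(248,90),56),back(p,(323,90),56))
v=back(p,(280,254),87);go(v[0],v[1],42,1.39)
E
```

```text
belltop [553.8257741 -34.5117996  87.       ] [554.75541235 -31.71778174  72.        ]
bed [552.52897063  48.21424479  30.        ] [589.25339363  41.58930419  30.        ] [526.1124753  -94.87341975  30.        ] [ 563.01262217 -101.5562178    30.        ]
stop [ 500.9994133  -114.23510876   44.        ] [ 579.60439088 -128.48412646   44.        ] cheek in [525.31854269 -59.48282268  44.        ] [577.03316977 -68.84168047  44.        ]
roller [551.53182987  62.21136718  56.        ] [596.43406335  54.11460811  56.        ]
turnvec [ 0.005 -0.001  0.002]
shift [ 0.002 -0.003  0.468] mm [ 0.3 -0.5 70.2] rows 1.4
```

Call:
step_arm:
  series:
    - [[0,0,0,0,0,0.2,0],[0,0,0,0,0,0.27,0],[0,0,0,0,0,0,0],[0,0,0,0,0,0,0.6],[0,0,0,0,0,0,0.6],[0,0,0,0,0,0,0.6],[0,0,0,0,0,0,0.6],[0,0,0,0,0,0,0.6],[0,0,0,0,0,0,0.6]]

```text
clock: 5.6
eef_pos: [554.3, -34.8, 42.5]
tool_rot: [3.137, -0.001, 1.392]
force: [-1.4, 1.0, 8.2]
width: 54.0
gripper_force: 62.4
```

Call:
step_arm:
  series:
    - [[0,0,0,0,0,-0.2,0.6],[0,0,0,0,0,-0.3,0.6],[0,0,0,0,0,-0.3,0.6],[0,0,0,0,0,-0.3,0.6],[0,0,0,0.3,0,0,0.6],[0,0,0,0.3,0,0,0.6],[0,0,0,0.3,0,0,0.6],[0,0,0,0.3,0,0,0.6],[0,0,0,0.3,0,0,0.6],[0,0,0,0,0,0,0.6],[0,0,0,0,0,0,0.6]]

```text
clock: 6.7
eef_pos: [592.1, 188.4, 206.0]
tool_rot: [3.14, -0.001, 1.396]
force: [0.0, -0.8, -1.4]
width: 54.0
gripper_force: 64.0
```

```bash
python3 - <<'E'
from h import *
p=shot('wrist','w3.png');s=ctrl.read_state();print(s['clock'],s['eef_pos'],s['tool_rot'],s['width'],s['gripper_force'])
E
```

```text
6.75 [592.28680003 186.16510905 205.61328787] [3.14008997e+00 3.48360908e-04 1.39277666e+00] 54.555117663081056 64.03261708561331
```

View pics/w3.png

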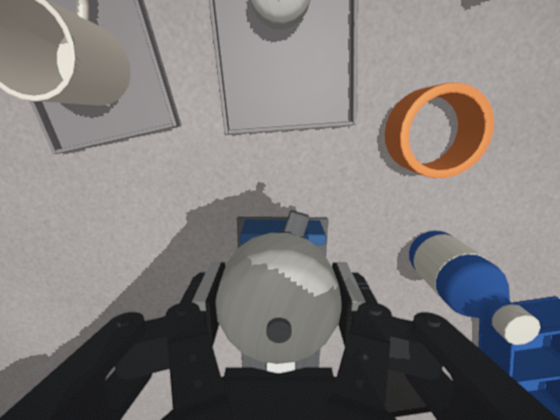

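```bash
python3 - <<'E'
from h import *
p=shot('wrist')
a=back(p,(225,134),18);b=back(p,(355,125),18);print(a,b,np.hypot(*(b-a)[:2]))
print(back(p,(212,10),18),back(p,(353,10),18), 'twin',back(p,(278,3),45))
u=(b-a)/np.linalg.norm(b-a);n=np.array([-u[1],u[0],0]);m=(a+b)/2;print(u,n)
t=m+n*44;print('target',t); 
go(t[0],t[1],150,1.39)
E
```

```text
[546.90813908 257.68853642  18.        ] [683.11314021 242.50148098  18.        ] 137.04907509632488
[560.87236143 369.97688778  18.        ] [691.60325792 346.50094123  18.        ] twin [621.62004145 356.37850617  45.        ]
[ 0.99384108 -0.11081472  0.        ] [0.11081472 0.99384108 0.        ]
target [619.8864875  293.82401632  18.        ]
turnvec [0.002 0.001 0.001]
shift [0.746 0.05  0.369] mm [111.9   7.4  55.3] rows 2.5
```

Call:
step_arm:
  series:
    - [[0,0,0,0.25,0.017,0,0.6],[0,0,0,0.25,0.017,0,0.6],[0,0,0,0.246,0.016,0,0.6],[0,0,0,0,0,0.3,0.6],[0,0,0,0,0,0.3,0.6],[0,0,0,0,0,0.3,0.6],[0,0,0,0,0,0.2,0.6],[0,0,0,0,0,0,0.6],[0,0,0,0,0,0,0.6]]

```text
clock: 7.7
eef_pos: [620.4, 294.1, 40.2]
tool_rot: [3.141, 0.0, 1.39]
force: [0.2, 0.9, -0.2]
width: 54.3
gripper_force: 64.0
```

```bash
python3 - <<'E'
from h import *
p=shot('wrist','w4.png');s=ctrl.read_state();print(s['clock'],s['eef_pos'],s['tool_rot'],s['width'],s['force'])
p2=shot('scene');cv2.imwrite('pics/s4.png',np.hstack([cv2.resize(p['img'],(400,300)),cv2.resize(p2['img'][150:300,350:550],(400,300))])[:,:,::-1])
E
```

```text
7.75 [621.25357987 295.09879177  41.49035369] [ 3.13895268e+00 -1.84875634e-03  1.39073584e+00] 54.33218237416667 [ 0.09128763  0.09446849 -1.05315958]
```

View pics/s4.png

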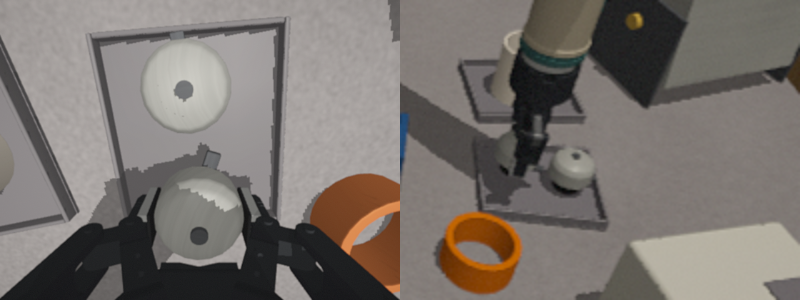

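The bell is over the free half of the tray and clear of the twin bell. Lowering it now.

Call:
step_arm:
  series:
    - [[0,0,0,0,0,0.07,0.6],[0,0,0,0,0,0.06,0.6],[0,0,0,0,0,0.02,0.6],[0,0,0,0,0,0,0.6],[0,0,0,0,0,0,0.6]]

```text
clock: 8.3
eef_pos: [619.4, 295.4, 16.7]
tool_rot: [-3.142, 0.0, 1.393]
force: [-0.1, 0.1, -0.2]
width: 54.3
gripper_force: 64.0
```

Call:
step_arm:
  series:
    - [[0,0,0,0,0,0.013,0.6],[0,0,0,0,0,0,0.6],[0,0,0,0,0,0,0.6]]

```text
clock: 8.6
eef_pos: [619.4, 295.5, 16.6]
tool_rot: [3.141, 0.0, 1.392]
force: [-3.5, -1.1, 10.5]
width: 53.9
gripper_force: 65.1
```

Contact at about 10 N, so I release and lift.

Call:
step_arm:
  series:
    - [[0,0,0,0,0,0,0.15],[0,0,0,0,0,0,0.15],[0,0,0,0,0,0,0.15],[0,0,0,0,0,0,0.15],[0,0,0,0,0,-0.1,0.15],[0,0,0,0,0,-0.25,0.1],[0,0,0,0,0,-0.33,0],[0,0,0,0,0,-0.33,0],[0,0,0,0,0,-0.33,0],[0,0,0,0,0,-0.33,0],[0,0,0,0,0,0,0]]

```text
clock: 9.7
eef_pos: [623.0, 298.2, 275.4]
tool_rot: [3.129, -0.011, 1.392]
force: [0.4, 0.9, 0.4]
width: 85.8
gripper_force: 0.0
```

```bash
python3 - <<'E'
from h import *
p=shot('wrist','w5.png');p2=shot('scene');s=ctrl.read_state();print(s['clock'],s['eef_pos'],s['tool_rot'],s['width'],s['force'])
cv2.imwrite('pics/s5.png',np.hstack([cv2.resize(p['img'],(400,300)),cv2.resize(p2['img'][150:300,350:550],(400,300))])[:,:,::-1])
print('scanner view');go(535,-410,300,1.69)
E
```

```text
9.8 [619.99484582 295.82787734 268.01571429] [ 3.13833552e+00 -2.39632393e-03  1.39234963e+00] 85.31505256543693 [-0.56056896  0.57895429 -1.39574767]
scanner view
turnvec [ 0.005 -0.002 -0.379]
shift [-4.605 -1.122 -0.213] mm [-690.7 -168.3  -32. ] rows 14.23
```

View pics/s5.png

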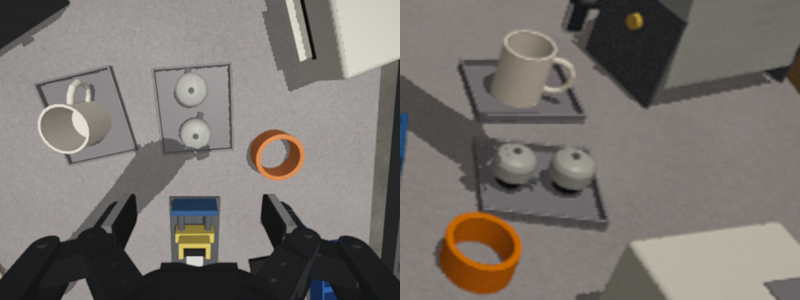

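The bell stands upright next to its twin. Now to the scanner.

Call:
step_arm:
  series:
    - [[0,0,-0.19,0,0,-0.1,0],[0,0,-0.19,0,0,-0.1,0],[0,0,0,-0.307,-0.075,0,0],[0,0,0,-0.307,-0.075,0,0],[0,0,0,-0.307,-0.075,0,0],[0,0,0,-0.307,-0.075,0,0],[0,0,0,-0.307,-0.075,0,0],[0,0,0,-0.307,-0.075,0,0],[0,0,0,-0.307,-0.075,0,0],[0,0,0,-0.307,-0.075,0,0],[0,0,0,-0.307,-0.075,0,0],[0,0,0,-0.307,-0.075,0,0]]

```text
clock: 11.0
eef_pos: [561.2, -177.0, 293.8]
tool_rot: [-3.139, -0.001, 1.691]
force: [0.4, -0.2, 0.5]
width: 85.6
gripper_force: 0.0
```

Call:
step_arm:
  series:
    - [[0,0,0,-0.307,-0.075,0,0],[0,0,0,-0.307,-0.075,0,0],[0,0,0,-0.307,-0.075,0,0],[0,0,0,-0.307,-0.075,0,0],[0,0,0,-0.307,-0.075,0,0],[0,0,0,0,0,0,0],[0,0,0,0,0,0,0]]

```text
clock: 11.7
eef_pos: [532.9, -411.5, 293.0]
tool_rot: [-3.139, -0.003, 1.688]
force: [0.2, 1.2, 0.2]
width: 85.1
gripper_force: 0.0
```

```bash
python3 - <<'E'
from h import *
p=shot('wrist','w6.png');s=ctrl.read_state();print(s['clock'],s['eef_pos'],s['tool_rot'],s['width'],s['qpos'])
c=proj(p,[520,-370,20]);print(c)
m=hsv(p,(0,120,40),(8,255,255),c,110);m=cv2.morphologyEx(m,cv2.MORPH_CLOSE,np.ones((15,15)));m=(m>0)*1.
v,e,n=fit([(p,m)],SC,[520,-370,.117]);print('scanner',v,e,n)
o=(p['img']*.7).astype(np.uint8);k=sil(p,SC,*v);cs,_=cv2.findContours((k>.5).astype(np.uint8),0,2);cv2.drawContours(o,cs,-1,(0,255,0),1)
cv2.imwrite('pics/w6.png',o[:,:,::-1])
E
```

```text
11.75 [ 534.06361761 -409.55452259  293.64020885] [-3.13986602 -0.00323353  1.6908947 ] 85.35128008552766 [ 0.84641826  0.64201493 -0.42852709  1.35104231  0.26753917  1.20886341
  0.5181759 ]
[273.77852091 146.64315398]
scanner [ 5.18169978e+02 -3.67970606e+02  1.29621505e-01] 745.7764705882353 3707.0
```

View pics/w6.png

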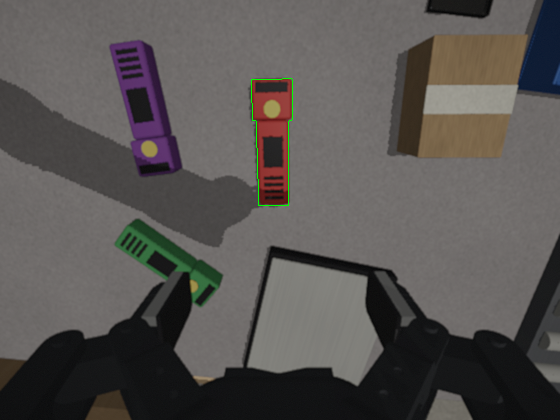

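The fit outline matches the red scanner: (518,-368), yaw 0.130, window end towards +y.

```bash
python3 - <<'E'
from h import *
go(517.6,-363,4,1.70)
E
```

```text
turnvec [-0.002 -0.004 -0.012]
shift [ 0.322 -0.069  1.931] mm [ 48.3 -10.3 289.6] rows 5.88
```

Call:
step_arm:
  series:
    - [[0,-0.004,-0.012,0.161,-0.035,0.2,0],[0,0,0,0.161,-0.034,0.2,0],[0,0,0,0,0,0.33,0],[0,0,0,0,0,0.33,0],[0,0,0,0,0,0.33,0],[0,0,0,0,0,0,0],[0,0,0,0,0,0,0]]

```text
clock: 12.45
eef_pos: [519.0, -362.7, 87.1]
tool_rot: [-3.141, 0.001, 1.703]
force: [-0.1, 0.3, 1.5]
width: 85.7
gripper_force: 0.0
```

```bash
python3 - <<'E'
from h import *
p=shot('wrist','w7.png')
c=proj(p,[518,-368,20]);m=hsv(p,(0,120,40),(8,255,255),c,200);m=cv2.morphologyEx(m,cv2.MORPH_CLOSE,np.ones((25,25)));m=(m>0)*1.
print(c,np.argwhere(m>0).min(0),np.argwhere(m>0).max(0))
print('scanner',fit([(p,m)],SC,[518,-368,.13]))
go(517.6,-363,4,1.70)
E
```

```text
[277.2201577  236.51224777] [125 238] [336 317]
scanner (array([ 5.18962168e+02, -3.67959607e+02,  1.37331705e-01]), np.float64(2551.180392156863), np.float64(11791.0))
turnvec [0.003 0.005 0.002]
shift [ 0.008 -0.018  0.566] mm [ 1.2 -2.6 84.9] rows 1.7
```

Call:
step_arm:
  series:
    - [[0,0,0,0,0,0.25,0],[0,0,0,0,0,0.2,0],[0,0,0,0,0,0.103,0],[0,0,0,0,0,0,0],[0,0,0,0,0,0,0.8],[0,0,0,0,0,0,0.8],[0,0,0,0,0,0,0.8],[0,0,0,0,0,0,0.8],[0,0,0,0,0,0,0.8],[0,0,0,0,0,0,0.8],[0,0,0,0,0,0,0.8]]

```text
clock: 13.6
eef_pos: [519.5, -365.5, 5.7]
tool_rot: [3.14, 0.005, 1.7]
force: [-0.1, 0.7, 7.3]
width: 41.1
gripper_force: 62.4
```

```bash
python3 - <<'E'
from h import *
go(555.4,-39.7,155,1.39)
E
```

```text
turnvec [0.003 0.006 0.395]
shift [ 2.179 -0.155 -0.996] mm [ 326.9  -23.2 -149.3] rows 7.2
```

Call:
step_arm:
  series:
    - [[0,0,0,0,0,-0.2,0.8],[0,0,0,0,0,-0.3,0.8],[0,0,0.13,0,0,-0.3,0.8],[0,0,0.13,0,0,-0.2,0.8],[0,0,0.135,0,0,0,0.8],[0,0,0,0.272,-0.019,0,0.8],[0,0,0,0.272,-0.019,0,0.8],[0,0,0,0.272,-0.019,0,0.8],[0,0,0,0.272,-0.019,0,0.8],[0,0,0,0.272,-0.019,0,0.8],[0,0,0,0.272,-0.02,0,0.8],[0,0,0,0.272,-0.02,0,0.8]]

```text
clock: 14.8
eef_pos: [549.4, -78.1, 153.0]
tool_rot: [3.141, 0.003, 1.39]
force: [0.1, 0.2, -3.1]
width: 41.5
gripper_force: 62.2
```

Call:
step_arm:
  series:
    - [[0,0,0,0.272,-0.02,0,0.8],[0,0,0,0,0,0,0.8],[0,0,0,0,0,0,0.8]]

```text
clock: 15.1
eef_pos: [553.9, -37.5, 152.9]
tool_rot: [3.141, 0.003, 1.393]
force: [-0.8, -1.1, -4.1]
width: 41.0
gripper_force: 62.1
```

```bash
python3 - <<'E'
from h import *
p=shot('wrist','w8.png');s=ctrl.read_state();print(s['clock'],s['eef_pos'],s['tool_rot'],s['width'],s['force'])
E
```

```text
15.15 [553.75382448 -39.41931757 152.77975223] [3.14130864 0.00395493 1.39051999] 41.47744431082379 [-1.08988034 -1.36448317 -4.50047128]
```

View pics/w8.png

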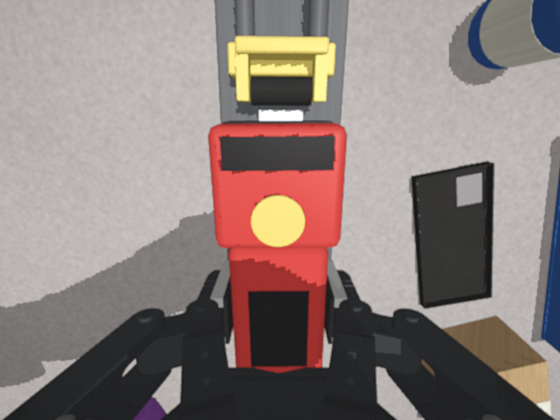

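```bash
cat >> h.py <<'E'
C=np.array([559.2,-19.]);TH=-.181
def cr(X): 
    d=np.array(X)[:2]-C;return np.array([d@[np.cos(TH),np.sin(TH)],d@[-np.sin(TH),np.cos(TH)]])
def wr(x,y): return C+x*np.array([np.cos(TH),np.sin(TH)])+y*np.array([-np.sin(TH),np.cos(TH)])
E
python3 - <<'E'
from h import *
p=shot('wrist');s=ctrl.read_state();z=s['eef_pos'][2]-5
print('tcp',cr(s['eef_pos']))
for n,uv,h in(('front L',(222,126),z+40),('front R',(335,124),z+40),('head L',(213,235),z+40),('head R',(341,235),z+40),('button',(278,221),z+41),('handle top L',(230,248),z+36),('R',(328,248),z+36)): print(n,cr(back(p,uv,h)))
for n,uv,h in(('rollL',(249,90),56),('rollR',(314,90),56),('gateL',(230,45),73),('gateR',(334,45),73),('bedL',(258,119),30),('bedR',(304,119),30)): print(n,cr(back(p,uv,h)))
E
```

```text
tcp [ -1.49819495 -22.08083865]
front L [-21.87758733  55.64614355]
front R [16.63525787 56.34303647]
head L [-27.60357988  15.61311399]
head R [21.35511092 15.69005337]
button [-2.73806936 21.67693413]
handle top L [-22.06352483   8.37437821]
R [17.3860829  8.4387514]
rollL [-24.3256665   76.89889935]
rollR [23.35728238 76.94662744]
gateL [-34.40069093 102.86516785]
gateR [ 33.54192754 102.92324107]
bedL [-19.81696724  56.36588984]
bedR [18.66523345 56.40829845]
```

Call:
step_arm:
  series:
    - [[0,0,0,0,0.014,0.25,0.8],[0,0,0,0,0,0.25,0.8],[0,0,0,0,0,0.147,0.8],[0,0,0,0,0,0,0.8],[0,0,0,0,0,0,0.8]]

```text
clock: 15.7
eef_pos: [556.5, -41.0, 56.0]
tool_rot: [3.141, 0.003, 1.388]
force: [-0.5, -0.3, -3.1]
width: 41.3
gripper_force: 61.9
```

```bash
python3 - <<'E'
from h import *
p=shot('wrist','w9.png');p2=shot('side');s=ctrl.read_state();print(s['clock'],s['eef_pos'],cr(s['eef_pos']),s['tool_rot'],s['width'],s['force'])
cv2.imwrite('pics/s9.png',np.hstack([cv2.resize(p['img'],(400,300)),cv2.resize(p2['img'][195:315,210:370],(400,300))])[:,:,::-1])
E
```

```text
15.8 [557.62950841 -40.41346608  57.24999971] [  2.30987297 -21.34636878] [3.13781395e+00 2.64701053e-03 1.38873772e+00] 41.429040270252266 [ 0.49712865 -0.60927203 -3.11923863]
```

View pics/s9.png

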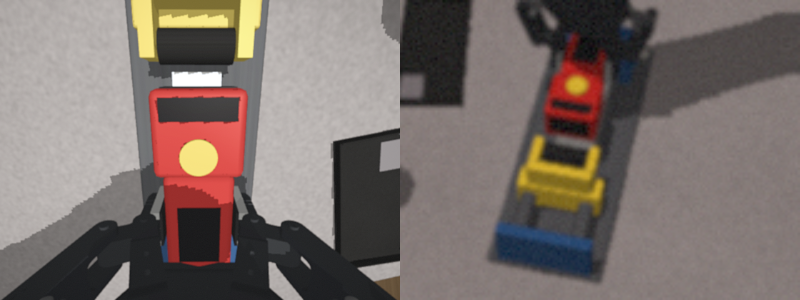

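Scanner, roller and bed line up, so I push the gate back.

Call:
step_arm:
  series:
    - [[0,0,0,0.08,0,0,0.8],[0,0,0,0.07,0,0,0.8],[0,0,0,0.06,0,0,0.8],[0,0,0,0,0,0,0.8],[0,0,0,0,0,0,0.8],[0,0,0,0,0,0,0.8]]

```text
clock: 16.4
eef_pos: [562.8, -11.3, 56.6]
tool_rot: [3.139, 0.007, 1.388]
force: [0.5, -8.3, -3.8]
width: 41.3
gripper_force: 62.2
```

```bash
python3 - <<'E'
from h import *
p=shot('wrist','w10.png');s=ctrl.read_state();print(s['clock'],s['eef_pos'],cr(s['eef_pos']),s['tool_rot'],s['width'],s['force'],s['torque'])
h=cv2.cvtColor(p['img'],cv2.COLOR_RGB2HSV)
red=hsv(p,(0,120,60),(8,255,255),(277,170),140);z=s['eef_pos'][2]-5
col=red[:,265:290].sum(1);r=np.argmax(col>2000);print('front row',r,cr(back(p,(277,r),z+40)))
for rr in (r+15,r+60,r+85): 
    c=np.where(red[rr]>0)[0];print(rr,c.min(),c.max(),(cr(back(p,(c.min(),rr),z+40))+cr(back(p,(c.max(),rr),z+40)))/2)
yl=hsv(p,(22,120,60),(35,255,255),(277,40),130);c=np.argwhere(yl>0);print('yellow',c.min(0),c.max(0))
E
```

```text
16.45 [562.73754442 -11.35995087  56.5626318 ] [2.10444504 8.15204774] [3.13871651 0.00667653 1.38772999] 41.355136546320374 [ 0.64119151 -7.73495237 -2.04181219] [-1.79366098 -0.2080215  -0.24411227]
front row 123 [ 0.7757328  85.99315156]
138 209 346 [ 0.94032558 81.04926318]
183 212 343 [ 0.90253036 65.27536094]
208 214 341 [ 0.87986126 55.84424253]
yellow [  1 184] [115 362]
```

Call:
step_arm:
  series:
    - [[0,0,0,0,-0.007,0.05,0.8],[0,0,0,0,0,0.05,0.8],[0,0,0,0,0,0.025,0.8],[0,0,0,0,0,0,0.8],[0,0,0,0,0,0,0.8],[0,0,0,0,0,0,0.8]]

```text
clock: 17.05
eef_pos: [562.4, -11.3, 37.8]
tool_rot: [3.138, 0.006, 1.387]
force: [2.1, -8.2, -3.9]
width: 41.2
gripper_force: 62.1
```

Call:
step_arm:
  series:
    - [[0,0,0,0,0,0.012,0.8],[0,0,0,0,0,0,0.8],[0,0,0,0,0,0,0.8]]

```text
clock: 17.35
eef_pos: [562.4, -11.3, 36.0]
tool_rot: [3.138, 0.006, 1.387]
force: [1.7, -9.4, -3.6]
width: 40.7
gripper_force: 62.1
```

Call:
step_arm:
  series:
    - [[0,0,0,0,0,0.008,0.8],[0,0,0,0,0,0,0.8],[0,0,0,0,0,0,0.8]]

```text
clock: 17.65
eef_pos: [562.4, -11.3, 35.7]
tool_rot: [3.137, 0.006, 1.387]
force: [0.7, -8.8, 4.5]
width: 41.1
gripper_force: 62.9
```

Call:
step_arm:
  series:
    - [[0,0,0,-0.014,0,0,0.8],[0,0,0,-0.013,0,0,0.8],[0,0,0,0,0,0.002,0.8],[0,0,0,0,0,0,0.8]]

```text
clock: 18.05
eef_pos: [562.4, -12.4, 35.7]
tool_rot: [3.136, 0.003, 1.389]
force: [0.6, -2.8, 10.0]
width: 41.0
gripper_force: 63.9
```

```bash
python3 - <<'E'
from h import *
p=shot('wrist','w11.png');p2=shot('scene');s=ctrl.read_state();print(s['clock'],s['eef_pos'],cr(s['eef_pos']),s['tool_rot'],s['width'],s['force'])
cv2.imwrite('pics/s11.png',np.hstack([cv2.resize(p['img'],(400,300)),cv2.resize(p2['img'][170:260,230:350],(400,300))])[:,:,::-1])
E
```

```text
18.15 [562.39290619 -12.461772    35.65343929] [1.96377925 7.0061863 ] [3.13629827e+00 2.59708875e-03 1.38921910e+00] 41.13811240364275 [ 0.48866044 -4.14717777 10.1497638 ]
```

View pics/s11.png

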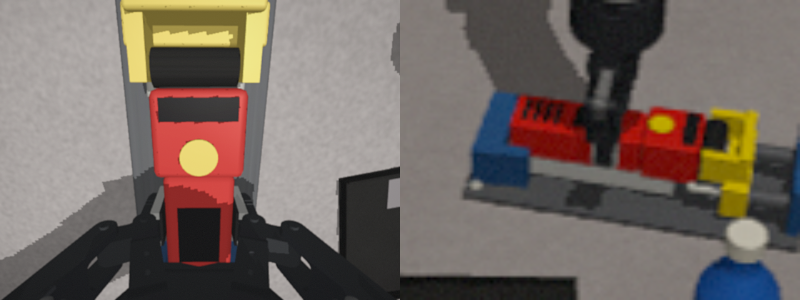

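Call:
step_arm:
  series:
    - [[0,0,0,0,0,0,0.4],[0,0,0,0,0,0,0.2],[0,0,0,0,0,0,0],[0,0,0,0,0,0,0],[0,0,0,0,0,0,0],[0,0,0,0,0,-0.1,0],[0,0,0,0,0,-0.2,0],[0,0,0,0,0,-0.3,0],[0,0,0,0,0,-0.3,0],[0,0,0,0,0,-0.3,0],[0,0,0,0,0,0,0],[0,0,0,0,0,0,0]]

```text
clock: 19.35
eef_pos: [560.6, -12.1, 214.6]
tool_rot: [3.138, 0.003, 1.39]
force: [-0.3, 0.1, -0.2]
width: 85.5
gripper_force: 0.0
```

```bash
python3 - <<'E'
from h import *
p=shot('wrist','w12.png');p2=shot('scene');s=ctrl.read_state();print(s['clock'],s['eef_pos'],s['width'],s['force'])
m=hsv(p,(0,120,40),(8,255,255),proj(p,[559,-19,50]),150);m=cv2.morphologyEx(m,cv2.MORPH_CLOSE,np.ones((15,15)));m=(m>0)*1.
v,e,n=fit([(p,m)],SC,[559,-19,-.18],z=30);print('scanner',v,e,n,cr(v))
cv2.imwrite('pics/s12.png',np.hstack([cv2.resize(p['img'],(400,300)),cv2.resize(p2['img'][170:260,230:350],(400,300))])[:,:,::-1])
E
```

```text
19.45 [559.08106062 -12.18895388 212.42670482] 85.2010413316707 [ 0.44334933 -0.00812674 -0.96774206]
scanner [ 5.59523502e+02 -1.82059249e+01 -1.81891923e-01] 1360.6588235294116 5675.0 [0.17527361 0.83933794]
```

View pics/s12.png

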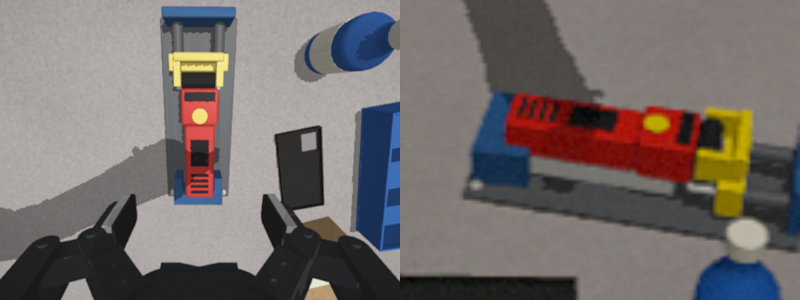

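The scanner lies at the cradle's origin to within 1 mm, straight, with the roller against its window end. Handing in.

```bash
python3 -c "
from cell import ctrl
print(ctrl.finish_job())"
```

```text
the job is handed in; nothing more can be done
None
```

The job is handed in after about 19.5 s on the robot clock: the bell stands upright beside its twin in the grey tray, and the red scanner is clamped straight in the cradle, button side up, within about 1 mm of its correct place.

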